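# Dock the sample block of the nephelometer and hold its keyed light cap home

### The arm

A 7-joint arm with a two-finger parallel gripper is mounted at the origin on a cart in front of the work surface, level with it; the furniture and walls round the work are solid. World frame = base frame: x ahead of the robot, y to its left, z up, the work surface at z = 0. Lengths are in m, angles in degrees, forces in N, time in s.
With the tool pointing down it reaches from about 0.4 to 0.85 m from the base axis. Payload 4.4 kg.
Tool frame: the origin (TCP) lies midway between the tips of the shut fingers; the grasp point (between the pads) lies 19 mm behind it; z points along the fingers, y is the line along which they close (so a half turn about z gives the same grasp; the last joint's range is limited). The gripper opens to 94 mm and grips with 3 to 60 N. Pads are 16 mm wide; open, the fingers measure 119 mm over their backs; the gripper's body (75 mm by 177 mm) begins 78 mm behind the grasp point.
Start: joints at [66.646, 36.005, 2.206, 86.941, -1.547, 57.084, -1.146], TCP at [0.218, -0.612, 0.205] pointing down, gripper open.
Joint ranges: [-175.42, 175.42], [-21.48, 121.26], [-71.46, 75.88], [10.55, 141.38], [-63.04, 243.04], [13.31, 113.54], [-168.57, 168.57]. Speed limits (degrees/s): [147.25, 147.25, 180, 180, 180, 180, 180].

### API

Orientations are given as a 3x3 rotation matrix whose columns are the frame's x, y, z axes.
In Python, from plant import * gives the robot as it stands. The module is installed in compiled form; this text tells all that it offers.
- The arm moves only by the tool move_arm, never from a script. Its argument "targets" is a list of rows, each a list of 3 entries, a list of its own where there are three numbers: the opening, from 0 (shut) to 1 (fully open), then the shift along the tool's x, y, z scaled (see below), then the turn, a rotation vector about the tool's x, y, z scaled (see below). A call has 1 to 20 rows; each row is the pose to reach, as a shift and turn from the pose commanded when the call began, along the tool's axes at that moment; what a row does not reach only later rows make up. The controller multiplies each number of a shift by 100 mm and each number of a turn by 90 degrees. A row lasts 1/10 s, in which the tool goes at most 50 mm and 8.59 degrees, less where a joint would pass 70% of its speed; a pose out of reach is approached as far as the arm can. A call with a number of a shift or a turn outside -1 to 1 is refused whole. A call with a gripper value outside its range is refused whole. The fingers move at their own pace and stop on an object; "grip_force" is the grip in N (left out, the last holds). Time passes only in rows, so rows that repeat a pose let the fingers close. It gives the time, the measured TCP pose, the force, the opening and the grip force at its end, in the units of the state.
- state(): the state, without advancing time (a new reading comes with each control period).
- camera(name): name is "scene" or "top" or "wrist"; returns a dict with "frame" (420x560x3 uint8, red, green, blue), "range_z" (420x560 float32, m along the optical axis (not along the pixel's ray), 0 where there is no reading), "K" (3x3 intrinsics, pixels), "k1" (the pictures are not rectified: a ray, as slopes to the right and down, at radius r is drawn at 1 + k1 r^2 times it, then the intrinsics apply), "origin" and "attitude" of the camera in the world. Camera axes: x right, y down, z forward; pixel columns grow to the right and rows downward; lengths in m; the calibration is good to about 2 mm. A picture is of the moment at which its call begins.
- hand_in(): hands the job in; it is judged then, once.
The state is a dict: "time_s": time; "q": joint angles; "joint_vel": joint speeds; "effort": joint torques, N m; "tcp_pos": TCP position; "tcp_rot": TCP orientation; "ft_force": force on the tool from outside, world axes, zero at the start; "torque": the same for the moment, N m; "gripper_width": opening from 0.0 (shut) to 1.0 (fully open); "grasp_force": force on a finger pad.
Only numpy, scipy, OpenCV 4.12 (cv2) and the standard library are available. Lean on these libraries where they do the work, as an engineer would, in place of code of your own. Each camera call takes 0.05 s, during which the arm holds its last target. There are 200 camera calls.

### The job

Slide the black sample block across its base plate into the inside corner of the nephelometer, square and flush against both the lamp housing and the detector housing, so that their windows meet. Then take the knurled light cap that is resting loosely on the block's port, turn it until its hidden keyways drop over the port's pins, and press it fully home against the sprung light seal. Finish still holding the cap pushed home, with the block still flush, because I take the reading while you hold it; do not disturb the flask, the dish or the pen.

Things in the scene. Friction and masses are not known exactly. Their poses are not given: they have to be found in the camera images.
- dock: The nephelometer, fixed to the worktop: aluminium base plate 190 x 190 x 6 mm carrying two white housings that form an inside corner, both 44 mm high (top at 50 mm). Lamp housing along the +x side, inner face at x = +45 mm; detector housing along the +y side, inner face at y = +45 mm; open towards -x and -y. Origin: centre of the plate's underside, on the worktop; z up.
- dock_corner (a point): The inside corner where both housings' inner faces and the top of the base plate meet: (45, 45, 6) mm in the dock's frame; same axes as the dock.
- sample_block: Loose black block, 64 x 64 mm, 44 mm high, about 0.85 kg, standing on the base plate some 25 to 55 mm short of both housings and up to 20 degrees askew. Origin: centre of its underside. Its +x face belongs against the lamp housing, its +y face against the detector housing; docked, its origin is at (13, 13, 6) mm in the dock's frame. Its top carries the port (see port_seat).
- block_corner (a point): Bottom corner of the sample block between its +x and +y faces: (32, 32, 0) mm in the block's frame.
- port_seat (a point): Point on the port's axis 48.5 mm above the block's underside, where the cap's rim is when the cap is fully home; same axes as the block. The port is an upright spigot in the middle of the block, 32.6 mm thick, its top 70 mm above the block's underside, with three 4 mm pins round it, 120 degrees apart, their tops 59 mm above the underside.
- light_cap: Loose round aluminium cap, 37.5 mm high, 0.11 kg, set over the port. Origin: centre of its rim at the bottom; z up its axis. Skirt of 50 mm diameter, hollow 21.5 mm deep, 1.2 mm of play round the port. At the start the rim rests on the pins, 10.5 mm above port_seat. Past the pins it goes 7 mm freely down to the light seal, then 3.5 mm against its spring, and stops on the top of the port.
- collar (a point): Centre of the cap's knurled collar, to be gripped across: solid, 52 mm diameter, 14.5 mm high, this point 29 mm above the rim. Three keyways, 8 mm wide and 120 degrees apart, are hidden inside the skirt; nothing outside (nor the x axis) shows where. At the start one lies 20 to 75 degrees of clockwise turn (from above) away; it lets the pins in within about 6 degrees either way.
- light_seal (a joint): Sprung black ring round the foot of the port, under the cap's rim: how far it is pressed down, m. 0 = up (cap off it or only resting on it), 0.0035 = cap fully home. It pushes back with 3 N at 0 and 6.5 N at 0.0035, so the cap, which weighs about 1 N, rises again when let go.
- conical_flask: Small clear glass conical flask, 52 mm wide, 88 mm high, standing left of the dock. Origin: centre of its foot. Leave it alone.
- petri_dish: Clear glass dish, 60 mm wide, 12 mm high, left of the dock. Origin: centre of its underside. Leave it alone.
- marker: Marker pen, 126 mm long and 12 mm thick, lying right of the dock. Origin: under its middle; its length is along y. Leave it alone.
Not all that is in view belongs to the job. Of the things like the sample_block, leave any that is turquoise; of the rest the larger one is meant.

How it is judged (in metres and radians):
On the way, in this order (a step that is already met when the one before it is completed fails the run):
1. the sample block stands square and flush in the corner (its corner within 3 mm of the dock's corner, within 2.3 degrees) (horizontal distance between block_corner and dock_corner below 0.003 m and angle between the x axis of sample_block and the x axis of dock, either way round below 0.04 rad and z of block_corner in the frame of dock_corner below 0.003 m), for 0.2 s.
2. the cap has dropped over the pins (rim within 5.5 mm of port_seat, within 3 mm of the port axis, upright within 6 degrees), the block still flush (all of step 1 and angle between light_cap's own z axis and vertical below 0.1 rad and z of light_cap in the frame of port_seat below 0.0055 m and horizontal distance between light_cap and port_seat below 0.003 m), for 0.1 s.
At the end, for the whole second after the job is handed in: Block corner within 3 mm of the dock corner, square within 2.3 degrees; cap rim within 1.2 mm of port_seat in height and 3 mm sideways, upright within 3.4 degrees, seal pressed at least 2.4 mm; fingers on the cap with over 2 N, cap on block and seal with over 3 N, at rest (all of step 1 and z of light_cap in the frame of port_seat below 0.0012 m and horizontal distance between light_cap and port_seat below 0.003 m and angle between light_cap's own z axis and vertical below 0.06 rad and value of joint light_seal above 0.0024 m and contact force between the fingers and light_cap above 2 N and contact force between light_cap and sample_block above 3 N and linear speed of light_cap below 0.02 m/s); the arm keeps its last pose, push and grip.
It fails at once if the flask, the dish or the pen is moved by more than 15 mm (distance of any of conical_flask, petri_dish, marker from where it was at the start of the episode above 0.015 m).
It fails at once if the sample block is tipped by more than 15 degrees (angle between sample_block's own z axis and vertical above 0.26 rad).
It also fails if it takes over 58 s, if anything falls off the work surface, if the arm or the gripper's body presses on something with over 40 N, if the wrist force passes 120 N, or if a joint passes its speed limit or range.

## Working session

There is one attempt and no reset: what is moved stays moved. The work goes in short steps, Python scripts to look and compute and a tool call to move; the robot and the scene stay as the last step left them, time stands still between calls to the robot, and variables do not carry over. Pictures are saved under pics/ and viewed, at most 10 in all, crops included, and the job is handed in when it is done.

Besides the shell and the picture viewer there is one more tool, called after "Call:" as name(argument=value, ...) on one line, values as JSON. move_arm: Moves the arm, as the interface text tells. Shifts and turns lie within -1 to 1; 1 stands for 100 mm of shift or 90 degrees of turn. Its arguments: {"type":"object","properties":{"targets":{"type":"array"},"grip_force":{"type":"number"}},"required":["targets"]}

```bash
mkdir -p pics
cat > h.py <<'E'
from plant import *
import numpy as np, cv2
def shot(n,f=None):
    c=camera(n)
    if f: cv2.imwrite('pics/'+f,cv2.cvtColor(c['frame'],cv2.COLOR_RGB2BGR))
    return c
def rays(c,uv):
    uv=np.asarray(uv,float).reshape(-1,2);K=np.array(c['K'])
    d=np.c_[(uv[:,0]-K[0,2])/K[0,0],(uv[:,1]-K[1,2])/K[1,1]];s=d.copy()
    for _ in range(20): s=d/(1+c['k1']*(s**2).sum(1,keepdims=True))
    return s
def onplane(c,uv,z):
    s=rays(c,uv);D=np.c_[s,np.ones(len(s))]@np.array(c['attitude']).T;o=np.array(c['origin'])
    return o+D*((z-o[2])/D[:,2])[:,None]
def cloud(c):
    h,w=c['range_z'].shape;v,u=np.mgrid[:h,:w]
    s=rays(c,np.c_[u.ravel(),v.ravel()]);z=c['range_z'].ravel()[:,None]
    P=np.c_[s,np.ones(len(s))]*z@np.array(c['attitude']).T+np.array(c['origin'])
    P[z[:,0]==0]=np.nan
    return P.reshape(h,w,3)
E
python3 - <<'E'
from h import *
a=shot('top','top0.png');b=shot('scene','scene0.png')
for c in(a,b):print(c['K'],c['k1'],c['origin'],c['attitude'])
s=state();print(s['time_s'],s['tcp_pos'],s['tcp_rot'],s['ft_force'])
E
```

```text
[[479.86391967   0.         278.58968397]
 [  0.         479.86391967 212.43236722]
 [  0.           0.           1.        ]] 0.04885166122739192 [ 0.31956862 -0.13711434  1.22388056] [[-0.01315744 -0.98718159  0.15905779]
 [-0.99981721  0.01519551  0.01160396]
 [-0.01387218 -0.15887604 -0.98720108]]
[[435.35355554   0.         278.37530733]
 [  0.         435.35355554 209.10387282]
 [  0.           0.           1.        ]] -0.05246414978465844 [0.06436555 0.37428972 0.8529757 ] [[-0.76560929 -0.49502783  0.41084043]
 [-0.64300706  0.56940542 -0.51217124]
 [ 0.01960425 -0.65629636 -0.75424848]]
0.1 [ 0.21768614 -0.61184894  0.20467839] [[ 9.42150520e-01  3.35189529e-01 -6.14420288e-04]
 [ 3.35190086e-01 -9.42149264e-01  1.53970532e-03]
 [-6.27825220e-05 -1.65658175e-03 -9.99998626e-01]] [0.25619058 0.17832215 0.10948621]
```

View pics/top0.png

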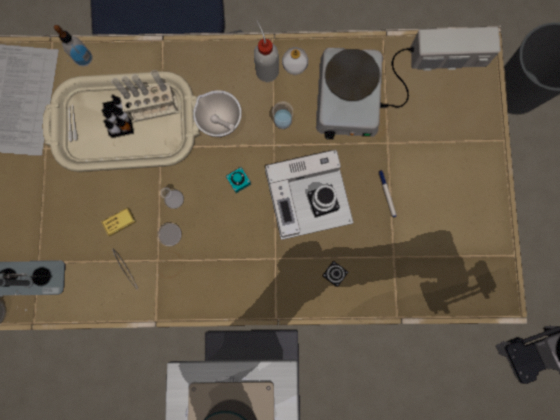

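View pics/scene0.png

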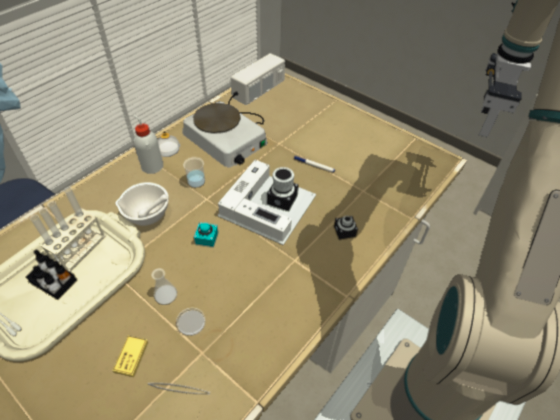

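The top view shows the dock at about (310,195), with its lamp housing along the top and detector housing on the left. The black block with the silver cap is at (323,198), and the small decoy is at (335,273). The flask is at (173,198), the dish at (170,234) and the pen at (388,194). The scene view agrees.

```bash
cat > m.py <<'E'
from h import *
def measure(n,c,box):
    P=cloud(c);f=c['frame'].astype(int);x0,y0,x1,y1=box
    m=np.zeros(f.shape[:2],bool);m[y0:y1,x0:x1]=1
    z=P[...,2];mx=f.max(2)
    hi=m&(z>.042)&(z<.058);
    white=hi&(mx>140); dark=hi&(mx<70)
    for nm,k in(('white',white),('dark',dark)):
        k=cv2.morphologyEx(k.astype(np.uint8),cv2.MORPH_OPEN,np.ones((2,2)))
        cs,_=cv2.findContours(k,cv2.RETR_EXTERNAL,cv2.CHAIN_APPROX_NONE)
        for q in cs:
            if len(q)<20: continue
            w=onplane(c,q[:,0],.05)[:,:2]
            r=cv2.minAreaRect((w*1000).astype(np.float32))
            print(n,nm,len(q),[np.round(t,1) for t in r])
    cap=m&(z>.085)&(z<.11)
    v,u=np.where(cap)
    if len(u):
        top=cap&(z>np.nanpercentile(z[cap],50)-.004)
        ct=max(cv2.findContours(top.astype(np.uint8),cv2.RETR_EXTERNAL,cv2.CHAIN_APPROX_NONE)[0],key=len)
        w=onplane(c,ct[:,0],.1025)[:,:2];print(n,'cap z',np.nanpercentile(z[cap],[10,50,90]),'circ',cv2.minEnclosingCircle((w*1000).astype(np.float32)))
    return P
E
python3 - <<'E'
from m import *
a=shot('top');b=shot('scene')
measure('top',a,(255,140,365,245));measure('scene',b,(210,155,325,245))
o=[]
for c,(x0,y0,x1,y1) in((a,(255,140,365,245)),(b,(210,155,325,245))):
    o.append(cv2.resize(c['frame'][y0:y1,x0:x1],(395,395),interpolation=cv2.INTER_CUBIC))
cv2.imwrite('pics/crop1.png',cv2.cvtColor(np.hstack(o),cv2.COLOR_RGB2BGR))
E
```

```text
top white 277 [array([ 556.3, -202.3]), array([181.4, 182. ]), np.float64(12.0)]
top dark 34 [array([ 510.5, -223. ]), array([22. , 21.2]), np.float64(16.8)]
top dark 24 [array([ 517.5, -266.9]), array([12.6, 25.2]), np.float64(53.4)]
top dark 51 [array([ 509.9, -143.1]), array([52.3, 18.7]), np.float64(12.9)]
top dark 22 [array([ 546.3, -205.7]), array([12.4, 20.2]), np.float64(88.7)]
top cap z [0.09722218 0.10074063 0.10387755] circ ((539.3462524414062, -234.7730712890625), 26.410654067993164)
scene white 37 [array([ 516.8, -224.2]), array([47.8, 17.3]), np.float64(69.5)]
scene white 223 [array([ 551.4, -192.7]), array([183.8, 182.8]), np.float64(11.7)]
scene dark 41 [array([ 508.3, -136.7]), array([49.5, 15.6]), np.float64(13.2)]
scene dark 37 [array([ 505.1, -207.3]), array([37.5, 21.9]), np.float64(52.8)]
scene dark 22 [array([ 540.1, -196.6]), array([24.2, 17.1]), np.float64(4.7)]
scene cap z [0.09142817 0.09890946 0.10121259] circ ((536.0922241210938, -226.95761108398438), 27.71373176574707)
```

View pics/crop1.png

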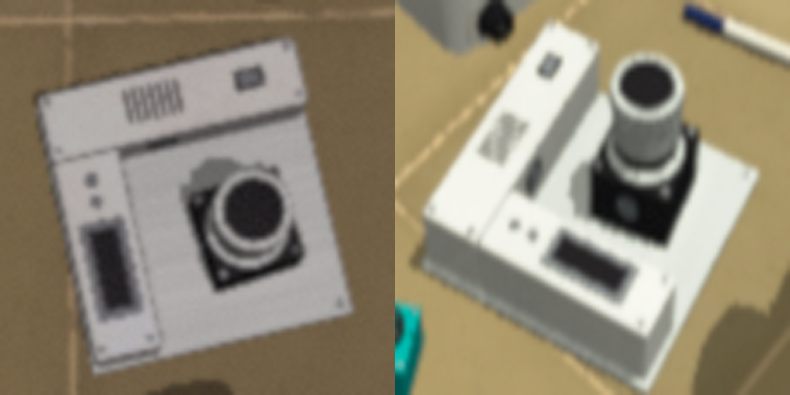

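The crop shows the black block askew under the cap, short of both housings. The dock yaw is about +12° and the cap axis is near (0.538, -0.23). I'm moving the wrist camera over it for a finer measurement.

Call:
move_arm(targets=[[0.32,[0.3,-0.17,-0.1],[0,0,0]],[0.32,[0.6,-0.35,-0.2],[0,0,0]],[0.32,[0.95,-0.55,-0.3],[0,0,0]]], grip_force=20)

```text
time_s: 0.5
tcp_pos: [0.2887, -0.5282, 0.2354]
tcp_rot: [[0.943, 0.333, -0.001], [0.333, -0.943, 0.0], [-0.001, -0.0, -1.0]]
ft_force: [0.6, 0.3, -0.3]
gripper_width: 0.781
grasp_force: 0.0
```

Call:
move_arm(targets=[[0.32,[0.3,-0.17,-0.1],[0,0,0]],[0.32,[0.6,-0.35,-0.2],[0,0,0]],[0.32,[0.95,-0.55,-0.3],[0,0,0]]])

```text
time_s: 0.8
tcp_pos: [0.3601, -0.4444, 0.2658]
tcp_rot: [[0.943, 0.334, -0.0], [0.334, -0.943, -0.0], [-0.001, 0.0, -1.0]]
ft_force: [1.6, 0.1, -0.2]
gripper_width: 0.527
grasp_force: 0.0
```

Call:
move_arm(targets=[[0.32,[0.3,-0.17,-0.1],[0,0,0.03]],[0.32,[0.6,-0.35,-0.2],[0,0,0.06]],[0.32,[0.9,-0.55,-0.3],[0,0,0.084]],[0.32,[0.9,-0.55,-0.3],[0,0,0.084]]])

```text
time_s: 1.2
tcp_pos: [0.4312, -0.3581, 0.2967]
tcp_rot: [[0.976, 0.217, 0.004], [0.217, -0.976, 0.002], [0.005, -0.001, -1.0]]
ft_force: [-0.6, -0.1, 0.6]
gripper_width: 0.324
grasp_force: 0.0
```

Run:
```python
from m import *
c=shot('wrist','w1.png');s=state();print(s['time_s'],s['tcp_pos'],s['tcp_rot'][:2],s['gripper_width'],c['origin'],c['attitude'],c['K'][0])
measure('w',c,(0,0,560,420))
```

```text
1.25 [ 0.42860155 -0.36078527  0.29605681] [[ 9.76868788e-01  2.13833143e-01  1.66045992e-03]
 [ 2.13833135e-01 -9.76870184e-01  1.84783180e-04]] 0.3197281859427963 [ 0.50631903 -0.342361    0.47569712] [[ 2.15163313e-01 -9.42925088e-01 -2.54159452e-01]
 [-9.76577903e-01 -2.07906098e-01 -5.54134849e-02]
 [-5.90534871e-04  2.60129453e-01 -9.65573570e-01]] [297.44797756   0.         280.37223975]
w white 59 [array([ 360.1, -262.2]), array([22.1, 19.6]), np.float64(49.5)]
w white 104 [array([ 535.9, -251.3]), array([22.9, 54.5]), np.float64(71.9)]
w white 798 [array([ 553.3, -202.2]), array([169.1, 181.8]), np.float64(11.7)]
w white 45 [array([597. , -22.5]), array([12.7, 22.9]), np.float64(10.7)]
w dark 56 [array([ 512.2, -239.9]), array([ 7.7, 34.7]), np.float64(16.7)]
w dark 72 [array([ 526.6, -269.4]), array([17.3, 25.7]), np.float64(63.7)]
w dark 106 [array([ 513.9, -140.4]), array([52.6, 19.8]), np.float64(12.5)]
w dark 88 [array([ 563.9, -258.8]), array([43.2, 18.2]), np.float64(43.6)]
w dark 38 [array([ 636.9, -240.7]), array([ 4.6, 19.2]), np.float64(12.0)]
w cap z [0.09879627 0.10084444 0.10212549] circ ((541.7514038085938, -235.85643005371094), 26.42851448059082)
```

View pics/w1.png

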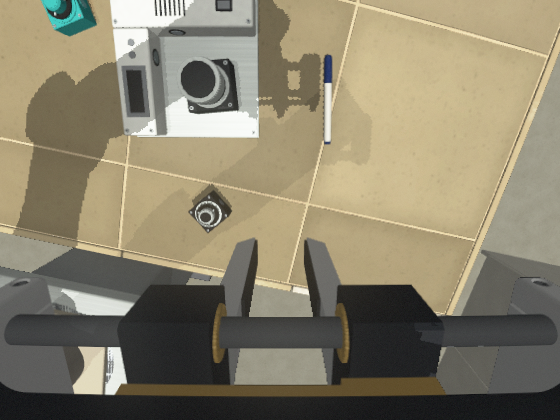

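The wrist view shows the block and cap at (207,85) and the detector housing on the left, its inner face at about column 160. The pen is at (327,100), and both finger tips are clear. Next I'm pinning down the dock frame and the block outline.

```bash
cat > d.py <<'E'
from m import *
th=np.radians(11.9);R=np.array([[np.cos(th),-np.sin(th)],[np.sin(th),np.cos(th)]])
def run(n,c,ctr=np.array([.553,-.202])):
    P=cloud(c);f=c['frame'].astype(int);mx=f.max(2);sat=mx-f.min(2)
    L=(P[...,:2]-ctr)@R*1000; X,Y=L[...,0],L[...,1];Z=P[...,2]*1000
    inn=(abs(X)<120)&(abs(Y)<120)
    top=inn&(Z>46)&(Z<54)&(mx>120)
    pl=inn&(Z>2)&(Z<10)&(mx>110)&(sat<40)
    g=lambda a,m,p:np.round(np.percentile(a[m],p),1) if m.sum()>20 else None
    print(n,'plate x-edge',[g(X,pl&(abs(Y-q)<6),1) for q in(-60,-30,0,20)],'y-edge',[g(Y,pl&(abs(X-q)<6),1) for q in(-60,-40,0,20)])
    print(' lamp inner x',[g(X,top&(abs(Y-q)<6),2) for q in(-70,-50,-20,10,30)],'outer',[g(X,top&(abs(Y-q)<6),98) for q in(-70,-20,30)])
    print(' det inner y',[g(Y,top&(abs(X-q)<5),2) for q in(-70,-50,-20,10,30)],'outer',[g(Y,top&(abs(X-q)<5),98) for q in(-60,0,50)])
    bl=(X>-80)&(X<42)&(Y>-85)&(Y<42)&(Z>42)&(Z<56)&(mx<80)
    bl=cv2.morphologyEx(bl.astype(np.uint8),cv2.MORPH_OPEN,np.ones((2,2)))
    v,u=np.where(bl);w=(onplane(c,np.c_[u,v],.05)[:,:2]-ctr)@R*1000
    print(' block(dock)',[np.round(t,1) for t in cv2.minAreaRect(w.astype(np.float32))])
    cap=(X>-80)&(X<60)&(Y>-85)&(Y<60)&(Z>75)
    ct=max(cv2.findContours((cap&(Z>np.percentile(Z[cap],85)-5)).astype(np.uint8),0,cv2.CHAIN_APPROX_NONE)[0],key=len)
    zt=np.percentile(Z[cap],85)/1000
    w=(onplane(c,ct[:,0],zt)[:,:2]-ctr)@R*1000
    print(' cap',np.round(zt,4),[np.round(t,1) for t in cv2.minEnclosingCircle(w.astype(np.float32))])
E
python3 - <<'E'
from d import *
run('w',shot('wrist'));run('t',shot('top'));run('s',shot('scene'))
E
```

```text
w plate x-edge [np.float64(-85.0), np.float64(-85.1), np.float64(-85.2), np.float64(-85.2)] y-edge [np.float64(-92.7), np.float64(-93.2), np.float64(-93.7), np.float64(-92.7)]
 lamp inner x [np.float64(54.5), np.float64(-38.5), np.float64(-43.6), np.float64(55.0), np.float64(54.1)] outer [np.float64(80.4), np.float64(80.5), np.float64(80.7)]
 det inner y [np.float64(45.9), np.float64(-7.4), np.float64(-57.4), np.float64(-47.8), np.float64(46.7)] outer [np.float64(90.7), np.float64(92.1), np.float64(90.3)]
 block(dock) [array([-19.3, -32.5]), array([63.8, 62.7]), np.float64(5.1)]
 cap 0.1019 [array([-17.6, -30.6]), np.float64(26.3)]
t plate x-edge [np.float64(-88.1), np.float64(-87.8), np.float64(-87.5), np.float64(-86.7)] y-edge [np.float64(-90.0), np.float64(-89.4), np.float64(-89.2), np.float64(-88.7)]
 lamp inner x [None, None, np.float64(-39.6), np.float64(53.8), np.float64(53.7)] outer [None, np.float64(97.6), np.float64(96.9)]
 det inner y [np.float64(46.8), None, None, None, np.float64(49.4)] outer [None, None, np.float64(91.6)]
 block(dock) [array([-23.5, -31.3]), array([64. , 63.7]), np.float64(4.9)]
 cap 0.103 [array([-19.7, -28.8]), np.float64(26.5)]
s plate x-edge [np.float64(-87.7), np.float64(-87.3), np.float64(-88.2), np.float64(-84.9)] y-edge [np.float64(-89.1), np.float64(-89.3), np.float64(5.6), np.float64(-14.3)]
 lamp inner x [np.float64(54.0), np.float64(53.0), np.float64(-43.6), np.float64(53.8), np.float64(52.4)] outer [np.float64(97.6), np.float64(96.3), np.float64(96.2)]
 det inner y [np.float64(52.2), np.float64(4.4), np.float64(-5.5), np.float64(52.6), np.float64(52.9)] outer [np.float64(95.0), None, np.float64(95.5)]
 block(dock) [array([-25.8, -18.8]), array([64.6, 65.1]), np.float64(6.4)]
 cap 0.1005 [array([-20.5, -23.3]), np.float64(27.2)]
```

Call:
move_arm(targets=[[0.32,[0.25,-0.33,0.2],[0,0,0.005]],[0.32,[0.5,-0.66,0.5],[0,0,0.005]],[0.32,[0.75,-0.98,0.9],[0,0,0.005]],[0.32,[0.75,-0.98,0.9],[0,0,0.005]]])

```text
time_s: 1.8
tcp_pos: [0.4781, -0.2469, 0.2016]
tcp_rot: [[0.979, 0.205, -0.006], [0.205, -0.979, 0.005], [-0.005, -0.007, -1.0]]
ft_force: [-0.8, -0.5, -0.4]
gripper_width: 0.319
grasp_force: 0.0
```

Call:
move_arm(targets=[[0.32,[0,0,0.3],[0,0,0]],[0.32,[0,0,0.6],[0,0,0]],[0.32,[0,0,0.9],[0,0,0]],[0.32,[0,0,0.9],[0,0,0]]])

```text
time_s: 2.2
tcp_pos: [0.4757, -0.2526, 0.1124]
tcp_rot: [[0.98, 0.198, -0.007], [0.198, -0.98, 0.002], [-0.007, -0.003, -1.0]]
ft_force: [-0.8, 0.8, -0.1]
gripper_width: 0.322
grasp_force: 0.0
```

Run:
```python
from d import *
s=state();print(s['time_s'],s['tcp_pos'],s['tcp_rot'],s['ft_force'],(s['tcp_pos'][:2]-np.array([.553,-.202]))@R*1000)
run('t',shot('top'))
```

```text
2.2 [ 0.47571077 -0.25256442  0.11241239] [[ 0.98021713  0.19779532 -0.0071683 ]
 [ 0.19781445 -0.98023732  0.00205968]
 [-0.00661924 -0.00343693 -0.99997219]] [-0.75315463  0.76258517 -0.09990614] [-86.0547959 -33.5403756]
t plate x-edge [np.float64(28.6), None, None, None] y-edge [None, None, None, None]
 lamp inner x [np.float64(53.6), None, None, None, None] outer [np.float64(96.6), None, None]
 det inner y [np.float64(47.0), None, None, None, None] outer [np.float64(91.4), None, None]
 block(dock) [array([-12.4,  -2.3]), array([14.9, 40.5]), np.float64(76.7)]
 cap 0.5521 [array([-78.1, -12.1]), np.float64(24.0)]
```

Call:
move_arm(targets=[[0.32,[0,0,0.3],[0,0,0]],[0.32,[0,0,0.6],[0,0,0]],[0.32,[0,0,0.9],[0,0,0]],[0.32,[0,0,0.9],[0,0,0]],[0.32,[0.1,0,0.9],[0,0,0]],[0.32,[0.17,0,0.9],[0,0,0]]])

```text
time_s: 2.85
tcp_pos: [0.4988, -0.2492, 0.0278]
tcp_rot: [[0.98, 0.2, 0.004], [0.2, -0.98, -0.002], [0.004, 0.003, -1.0]]
ft_force: [-0.4, -1.2, 0.4]
gripper_width: 0.318
grasp_force: 0.0
```

Call:
move_arm(targets=[[0.32,[0.03,0,0],[0,0,0]],[0.32,[0.06,0,0],[0,0,0]],[0.32,[0.09,0,0],[0,0,0]],[0.32,[0.12,0,0],[0,0,0]],[0.32,[0.15,0,0],[0,0,0]],[0.32,[0.18,0,0],[0,0,0]],[0.32,[0.21,0,0],[0,0,0]],[0.32,[0.24,0,0],[0,0,0]],[0.32,[0.27,0,0],[0,0,0]],[0.32,[0.3,0,0],[0,0,0]]])

```text
time_s: 3.85
tcp_pos: [0.5219, -0.2427, 0.026]
tcp_rot: [[0.98, 0.199, -0.006], [0.199, -0.98, 0.0], [-0.006, -0.001, -1.0]]
ft_force: [-8.0, -1.5, 3.8]
gripper_width: 0.318
grasp_force: 3.6
```

Run:
```python
from d import *
s=state();print(s['time_s'],s['tcp_pos'],s['ft_force'],(s['tcp_pos'][:2]-np.array([.553,-.202]))@R*1000)
shot('wrist','w2.png')
```

```text
3.85 [ 0.52185605 -0.24272602  0.02595211] [-7.97203601 -1.48136476  3.80967792] [-38.87251235 -33.42876439]
```

View pics/w2.png

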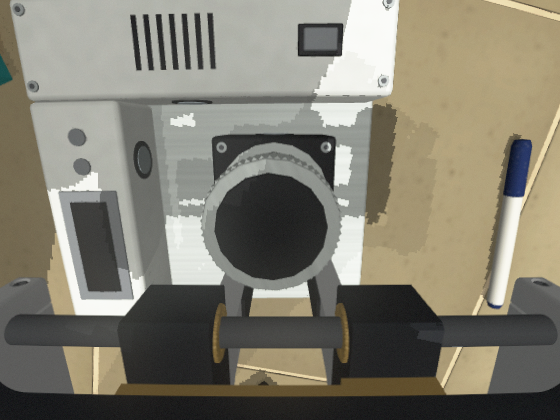

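The wrist view shows the block square under the cap at (275,215), with its far edge at row 135 and the lamp housing edge at row 100, so there is still a gap. Both fingers are pushing.

Call:
move_arm(targets=[[0.32,[0.03,0,0],[0,0,0]],[0.32,[0.06,0,0],[0,0,0]],[0.32,[0.09,0,0],[0,0,0]],[0.32,[0.12,0,0],[0,0,0]],[0.32,[0.15,0,0],[0,0,0]],[0.32,[0.17,0,0],[0,0,0]]])

```text
time_s: 4.5
tcp_pos: [0.539, -0.2394, 0.0259]
tcp_rot: [[0.98, 0.2, -0.005], [0.2, -0.98, 0.0], [-0.005, -0.001, -1.0]]
ft_force: [-7.0, -2.4, 4.2]
gripper_width: 0.323
grasp_force: 3.5
```

Call:
move_arm(targets=[[0.32,[0.02,0,0],[0,0,0]],[0.32,[0.04,0,0],[0,0,0]]])

```text
time_s: 4.7
tcp_pos: [0.54, -0.2391, 0.0259]
tcp_rot: [[0.98, 0.199, -0.01], [0.199, -0.98, 0.0], [-0.01, -0.002, -1.0]]
ft_force: [-13.2, -2.9, 10.7]
gripper_width: 0.321
grasp_force: 7.0
```

Call:
move_arm(targets=[[0.32,[0.02,0,0],[0,0,0]],[0.32,[0.03,0,0],[0,0,0]]])

```text
time_s: 4.9
tcp_pos: [0.54, -0.2391, 0.0259]
tcp_rot: [[0.98, 0.198, -0.015], [0.198, -0.98, 0.0], [-0.015, -0.003, -1.0]]
ft_force: [-17.0, -4.7, 13.4]
gripper_width: 0.32
grasp_force: 8.9
```

Call:
move_arm(targets=[[0.32,[-0.15,0,0],[0,0,0]],[0.32,[-0.35,0,0],[0,0,0]],[0.32,[-0.35,0,-0.35],[0,0,0]],[0.32,[-0.35,0,-0.7],[0,0,0]],[0.32,[-0.35,0,-1],[0,0,0]],[0.32,[-0.35,0,-1],[0,0,0]]])

```text
time_s: 5.5
tcp_pos: [0.5184, -0.2457, 0.1305]
tcp_rot: [[0.98, 0.201, 0.01], [0.201, -0.98, -0.004], [0.009, 0.006, -1.0]]
ft_force: [0.3, -0.0, -0.2]
gripper_width: 0.322
grasp_force: 0.0
```

Call:
move_arm(targets=[[0.32,[0,0.2,0],[0,0,-0.09]],[0.32,[0,0.4,0],[0,0,-0.18]],[0.32,[0.1,0.55,0],[0,0,-0.27]],[0.32,[0.2,0.55,0],[0,0,-0.36]],[0.32,[0.3,0.55,0],[0,0,-0.45]],[0.32,[0.4,0.55,0],[0,0,-0.54]],[0.32,[0.5,0.55,0],[0,0,-0.63]],[0.32,[0.6,0.55,0],[0,0,-0.72]],[0.32,[0.7,0.55,0],[0,0,-0.81]],[0.32,[0.7,0.55,0],[0,0,-0.9]],[0.32,[0.7,0.55,0],[0,0,-1]],[0.32,[0.7,0.55,0],[0,0,-1]]])

```text
time_s: 6.7
tcp_pos: [0.5942, -0.2839, 0.1249]
tcp_rot: [[-0.201, 0.979, -0.0], [0.979, 0.201, 0.001], [0.001, 0.0, -1.0]]
ft_force: [0.0, -0.3, -0.5]
gripper_width: 0.318
grasp_force: 0.0
```

Run:
```python
from d import *
s=state();print(s['time_s'],s['q'],s['tcp_pos'],s['tcp_rot'],s['ft_force'],(s['tcp_pos'][:2]-np.array([.553,-.202]))@R*1000)
c=shot('wrist','w3.png');run('w',c);run('s',shot('scene'))
```

```text
6.7 [ 36.86965125  43.46832672 -24.03641139  89.32363504  20.83560807
  51.72209485  17.28244227] [ 0.59415346 -0.28391628  0.12489584] [[-2.01469230e-01  9.79494831e-01 -1.57382515e-04]
 [ 9.79494160e-01  2.01469276e-01  1.14938354e-03]
 [ 1.15752298e-03  7.74101615e-05 -9.99999327e-01]] [ 0.03974133 -0.30601803 -0.4679986 ] [ 23.3775467  -88.64183292]
w plate x-edge [np.float64(-85.0), np.float64(-85.4), np.float64(-84.2), np.float64(-83.9)] y-edge [np.float64(-91.3), np.float64(-90.6), np.float64(-91.9), np.float64(-92.2)]
 lamp inner x [np.float64(55.4), np.float64(14.3), np.float64(55.0), np.float64(55.2), np.float64(55.2)] outer [np.float64(99.4), np.float64(99.0), np.float64(99.6)]
 det inner y [np.float64(47.3), np.float64(46.7), np.float64(46.7), np.float64(47.0), np.float64(-3.4)] outer [np.float64(82.1), np.float64(52.7), np.float64(80.9)]
 block(dock) [array([16.8, -6.9]), array([11.9, 50.8]), np.float64(89.6)]
 cap 0.2563 [array([ 13.6, -71.8]), np.float64(49.9)]
s plate x-edge [np.float64(-86.3), np.float64(-88.1), np.float64(-87.3), np.float64(-87.2)] y-edge [np.float64(-88.5), np.float64(-87.4), np.float64(-88.1), np.float64(1.8)]
 lamp inner x [np.float64(73.1), np.float64(-0.4), np.float64(-7.1), np.float64(53.4), np.float64(53.0)] outer [np.float64(97.6), np.float64(95.4), np.float64(96.2)]
 det inner y [np.float64(50.6), None, np.float64(50.0), np.float64(-11.4), np.float64(-7.7)] outer [np.float64(96.5), np.float64(94.4), np.float64(94.9)]
 block(dock) [array([-3.5, -9.1]), array([74.9, 40.8]), np.float64(47.7)]
 cap 0.4875 [array([  6.4, -90. ]), np.float64(68.8)]
```

View pics/w3.png

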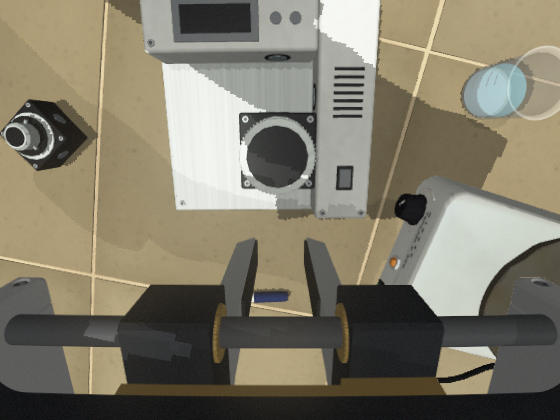

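The wrist view shows the block flush along the lamp housing: its side is at column 315, and its near and far edges are at rows 188 and 113. It is still short of the detector housing at row 60. The fingers are ready on the −y side, with the pen well behind them.

Call:
move_arm(targets=[[0.32,[0,-0.07,0.3],[0,0,0]],[0.32,[0,-0.07,0.6],[0,0,0]],[0.32,[0,-0.07,1],[0,0,0]],[0.32,[0,-0.07,1],[0,0,0]],[0.32,[0.08,-0.07,1],[0,0,0]],[0.32,[0.14,-0.07,1],[0,0,0]]])

```text
time_s: 7.4
tcp_pos: [0.5861, -0.2712, 0.0275]
tcp_rot: [[-0.2, 0.98, 0.003], [0.98, 0.2, -0.001], [-0.001, 0.003, -1.0]]
ft_force: [0.5, 0.5, 0.2]
gripper_width: 0.325
grasp_force: 0.0
```

Call:
move_arm(targets=[[0.32,[0.03,0,0],[0,0,0]],[0.32,[0.06,0,0],[0,0,0]],[0.32,[0.09,0,0],[0,0,0]],[0.32,[0.12,0,0],[0,0,0]],[0.32,[0.15,0,0],[0,0,0]],[0.32,[0.18,0,0],[0,0,0]],[0.32,[0.21,0,0],[0,0,0]],[0.32,[0.24,0,0],[0,0,0]],[0.32,[0.27,0,0],[0,0,0]],[0.32,[0.3,0,0],[0,0,0]],[0.32,[0.33,0,0],[0,0,0]],[0.32,[0.36,0,0],[0,0,0]],[0.32,[0.38,0,0],[0,0,0]]])

```text
time_s: 8.7
tcp_pos: [0.5788, -0.2385, 0.0278]
tcp_rot: [[-0.198, 0.98, 0.005], [0.98, 0.199, -0.005], [-0.006, 0.004, -1.0]]
ft_force: [1.0, -7.2, 3.5]
gripper_width: 0.32
grasp_force: 3.3
```

Run:
```python
from d import *
s=state();print(s['time_s'],s['tcp_pos'],s['ft_force'],(s['tcp_pos'][:2]-np.array([.553,-.202]))@R*1000)
```

```text
8.7 [ 0.57883034 -0.2385433   0.02781082] [ 1.0255185  -7.24696999  3.52558127] [ 17.73983828 -41.08426911]
```

Roughly 16 mm remains.

Call:
move_arm(targets=[[0.32,[0.03,0,0],[0,0,0]],[0.32,[0.06,0,0],[0,0,0]],[0.32,[0.09,0,0],[0,0,0]],[0.32,[0.12,0,0],[0,0,0]],[0.32,[0.14,0,0],[0,0,0]]])

```text
time_s: 9.2
tcp_pos: [0.5761, -0.2248, 0.0278]
tcp_rot: [[-0.198, 0.98, 0.005], [0.98, 0.198, -0.005], [-0.006, 0.004, -1.0]]
ft_force: [2.0, -6.6, 2.2]
gripper_width: 0.32
grasp_force: 3.3
```

Call:
move_arm(targets=[[0.32,[0.02,0,0],[0,0,0]],[0.32,[0.04,0,0],[0,0,0]]])

```text
time_s: 9.4
tcp_pos: [0.5762, -0.2243, 0.0279]
tcp_rot: [[-0.198, 0.98, 0.007], [0.98, 0.198, -0.009], [-0.011, 0.005, -1.0]]
ft_force: [3.5, -14.5, -1.0]
gripper_width: 0.321
grasp_force: 7.4
```

Call:
move_arm(targets=[[0.32,[0.02,0,0],[0,0,0]],[0.32,[0.03,0,0],[0,0,0]]])

```text
time_s: 9.6
tcp_pos: [0.5762, -0.2242, 0.0281]
tcp_rot: [[-0.197, 0.98, 0.009], [0.98, 0.197, -0.013], [-0.014, 0.006, -1.0]]
ft_force: [6.0, -18.0, -1.9]
gripper_width: 0.32
grasp_force: 9.2
```

Call:
move_arm(targets=[[0.32,[-0.15,0,0],[0,0,0]],[0.32,[-0.4,0,0],[0,0,0]],[0.32,[-0.5,0,-0.35],[0,0,0]],[0.4,[-0.6,0,-0.7],[0,0,0]],[0.6,[-0.6,0,-1],[0,0,0]],[0.8,[-0.6,0,-1],[0,0,0]],[0.8,[-0.6,0,-1],[0,0,0]]])

```text
time_s: 10.3
tcp_pos: [0.585, -0.2726, 0.1265]
tcp_rot: [[-0.201, 0.98, 0.001], [0.98, 0.201, -0.0], [-0.0, 0.001, -1.0]]
ft_force: [0.4, -0.2, -0.4]
gripper_width: 0.624
grasp_force: 0.0
```

Run:
```python
from d import *
s=state();print(s['time_s'],s['tcp_pos'],s['tcp_rot'],s['gripper_width'],s['ft_force'])
c=shot('wrist')
cv2.imwrite('pics/w4.png',cv2.cvtColor(cv2.resize(c['frame'][40:260,120:400],None,fx=2.5,fy=2.5,interpolation=3),4))
P=cloud(c);f=c['frame'].astype(int)
L=(P[...,:2]-np.array([.553,-.202]))@R*1000;X,Y=L[...,0],L[...,1];Z=P[...,2]*1000
cap=(X>-40)&(X<60)&(Y>-30)&(Y<50)&(Z>75)&(Z<115)
zt=np.percentile(Z[cap],60);t=cap&(Z>zt-4)
ct=max(cv2.findContours(t.astype(np.uint8),0,cv2.CHAIN_APPROX_NONE)[0],key=len)
for z in(.1025,):
  w=(onplane(c,ct[:,0],z)[:,:2])*1000;print('cap',zt,cv2.minEnclosingCircle(w.astype(np.float32)))
```

```text
10.3 [ 0.58497385 -0.2726283   0.126479  ] [[-2.00634334e-01  9.79665329e-01  1.30651718e-03]
 [ 9.79666111e-01  2.00634706e-01 -1.58563328e-04]
 [-4.17471685e-04  1.24813736e-03 -9.99999134e-01]] 0.6238409238667278 [ 0.36709952 -0.1853716  -0.42935074]
cap 101.30240131374521 ((571.3450317382812, -183.90164184570312), 26.386119842529297)
```

View pics/w4.png

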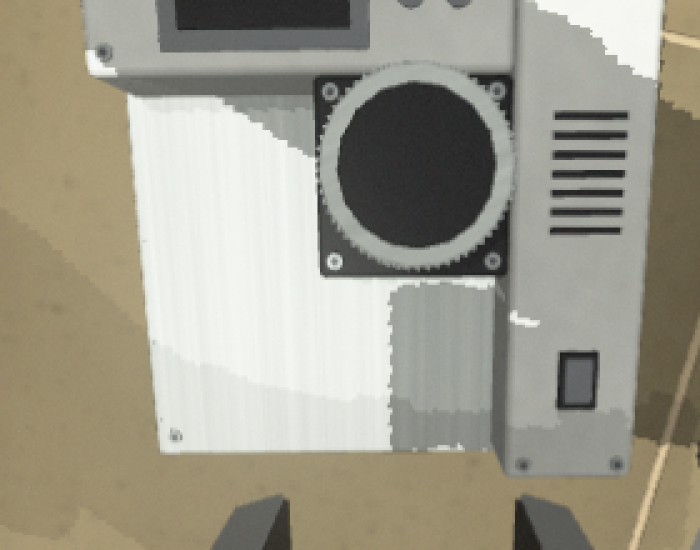

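The block's edges sit along both housings at (510,75) in the crop, so it looks flush and square. The cap measures 26 mm in radius at z≈0.102, which agrees with its given size. I'm moving above the cap with the fingers open.

Call:
move_arm(targets=[[0.8,[0.3,0.01,0],[0,0,0]],[0.8,[0.6,0.02,0],[0,0,0]],[0.8,[0.9,0.036,0],[0,0,0]],[0.8,[0.9,0.036,0],[0,0,0]],[0.8,[0.9,0.036,0],[0,0,0]],[0.8,[0.9,0.036,0],[0,0,0]]])

```text
time_s: 10.95
tcp_pos: [0.5697, -0.1853, 0.1246]
tcp_rot: [[-0.199, 0.98, -0.001], [0.98, 0.199, -0.001], [-0.0, -0.002, -1.0]]
ft_force: [-0.1, 0.1, -0.1]
gripper_width: 0.8
grasp_force: 0.0
```

Call:
move_arm(targets=[[0.8,[0.01,0.005,0.2],[0,0,0]],[0.8,[0.01,0.005,0.4],[0,0,0]],[0.8,[0.01,0.005,0.5],[0,0,0]],[0.8,[0.01,0.005,0.5],[0,0,0]]], grip_force=10)

```text
time_s: 11.35
tcp_pos: [0.5692, -0.1838, 0.0738]
tcp_rot: [[-0.199, 0.98, -0.003], [0.98, 0.199, 0.0], [0.001, -0.003, -1.0]]
ft_force: [-0.3, -0.3, -0.2]
gripper_width: 0.798
grasp_force: 0.0
```

Call:
move_arm(targets=[[0.65,[0,0,0],[0,0,0]],[0.6,[0,0,0],[0,0,0]],[0.55,[0,0,0],[0,0,0]],[0.5,[0,0,0],[0,0,0]],[0.5,[0,0,0],[0,0,0]],[0.5,[0,0,0],[0,0,0]]])

```text
time_s: 11.95
tcp_pos: [0.571, -0.1831, 0.0761]
tcp_rot: [[-0.201, 0.98, 0.001], [0.98, 0.201, -0.0], [-0.001, 0.001, -1.0]]
ft_force: [0.1, 0.0, 3.3]
gripper_width: 0.548
grasp_force: 10.0
```

Run:
```python
from d import *
s=state();print(s['time_s'],s['q'],s['tcp_pos'],s['tcp_rot'],s['gripper_width']*94,s['grasp_force'],s['ft_force'],s['torque'])
```

```text
11.95 [ 28.5837435   42.71031325 -21.80887399 101.32642534  22.94147439
  40.31202543   5.90538997] [ 0.57104096 -0.18308484  0.07610285] [[-2.00658419e-01  9.79660541e-01  1.19297923e-03]
 [ 9.79661031e-01  2.00659067e-01 -4.50174460e-04]
 [-6.80400255e-04  1.07838397e-03 -9.99999187e-01]] 51.50790614069427 10.000276565551758 [0.11890589 0.04991164 3.29915611] [-0.07834212 -0.06093073 -0.00231847]
```

Call:
move_arm(targets=[[0.5,[0.005,0.005,0.01],[0,0,0.05]],[0.5,[0.005,0.005,0.02],[0,0,0.1]],[0.5,[0.005,0.005,0.02],[0,0,0.15]],[0.5,[0.005,0.005,0.02],[0,0,0.18]],[0.5,[0.005,0.005,0.02],[0,0,0.21]],[0.5,[0.005,0.005,0.02],[0,0,0.24]]])

```text
time_s: 12.55
tcp_pos: [0.5721, -0.1831, 0.0752]
tcp_rot: [[0.176, 0.984, 0.003], [0.984, -0.176, -0.002], [-0.001, 0.003, -1.0]]
ft_force: [-1.6, -1.2, 10.2]
gripper_width: 0.55
grasp_force: 10.0
```

Call:
move_arm(targets=[[0.5,[0,0,0],[0,0,0.03]],[0.5,[0,0,0],[0,0,0.06]],[0.5,[0,0,0],[0,0,0.09]],[0.5,[0,0,0],[0,0,0.09]]])

```text
time_s: 12.95
tcp_pos: [0.5721, -0.183, 0.0753]
tcp_rot: [[0.312, 0.95, 0.003], [0.95, -0.312, -0.002], [-0.001, 0.003, -1.0]]
ft_force: [-1.5, -0.5, 11.1]
gripper_width: 0.555
grasp_force: 10.0
```

Call:
move_arm(targets=[[0.5,[0,0,0],[0,0,0.03]],[0.5,[0,0,0],[0,0,0.06]],[0.5,[0,0,0],[0,0,0.09]],[0.5,[0,0,0],[0,0,0.09]]], grip_force=30)

```text
time_s: 13.35
tcp_pos: [0.5722, -0.183, 0.0753]
tcp_rot: [[0.443, 0.896, 0.003], [0.896, -0.443, -0.001], [-0.0, 0.003, -1.0]]
ft_force: [-1.0, -0.4, 11.3]
gripper_width: 0.545
grasp_force: 30.0
```

Call:
move_arm(targets=[[0.5,[0,0,0],[0,0,0.03]],[0.5,[0,0,0],[0,0,0.06]],[0.5,[0,0,0],[0,0,0.09]],[0.5,[0,0,0],[0,0,0.09]]])

```text
time_s: 13.75
tcp_pos: [0.5721, -0.1832, 0.075]
tcp_rot: [[0.565, 0.825, 0.003], [0.825, -0.565, -0.002], [0.0, 0.003, -1.0]]
ft_force: [-0.8, -1.8, 8.5]
gripper_width: 0.545
grasp_force: 30.0
```

Call:
move_arm(targets=[[0.5,[0,0,0],[0,0,0.03]],[0.5,[0,0,0],[0,0,0.05]],[0.5,[0,0,0],[0,0,0.05]]])

```text
time_s: 14.05
tcp_pos: [0.5714, -0.1829, 0.074]
tcp_rot: [[0.628, 0.779, 0.001], [0.779, -0.628, -0.001], [0.0, 0.002, -1.0]]
ft_force: [-0.0, -2.1, 4.7]
gripper_width: 0.544
grasp_force: 30.0
```

Call:
move_arm(targets=[[0.5,[0,0,0],[0,0,0.03]],[0.5,[0,0,0],[0,0,0.05]],[0.5,[0,0,0],[0,0,0.05]]])

```text
time_s: 14.35
tcp_pos: [0.5706, -0.1824, 0.073]
tcp_rot: [[0.686, 0.728, -0.001], [0.728, -0.686, -0.0], [-0.001, -0.0, -1.0]]
ft_force: [0.5, -1.1, -0.5]
gripper_width: 0.547
grasp_force: 30.0
```

The pins have let go: the force has vanished and the cap has sunk. I'm lowering it.

Call:
move_arm(targets=[[0.5,[0,0,0.01],[0,0,0]],[0.5,[0,0,0.02],[0,0,0]],[0.5,[0,0,0.03],[0,0,0]],[0.5,[0,0,0.03],[0,0,0]]])

```text
time_s: 14.75
tcp_pos: [0.5707, -0.1824, 0.0702]
tcp_rot: [[0.686, 0.728, -0.0], [0.728, -0.686, 0.0], [-0.0, -0.0, -1.0]]
ft_force: [0.9, -1.1, -1.9]
gripper_width: 0.545
grasp_force: 30.0
```

Call:
move_arm(targets=[[0.5,[0,0,0.015],[0,0,0.01]],[0.5,[0,0,0.03],[0,0,0.02]],[0.5,[0,0,0.045],[0,0,0.02]],[0.5,[0,0,0.055],[0,0,0.02]],[0.5,[0,0,0.055],[0,0,0.02]]])

```text
time_s: 15.25
tcp_pos: [0.5711, -0.1821, 0.0654]
tcp_rot: [[0.708, 0.706, 0.0], [0.706, -0.708, 0.0], [0.0, 0.0, -1.0]]
ft_force: [-1.4, 1.0, 4.9]
gripper_width: 0.545
grasp_force: 30.0
```

Call:
move_arm(targets=[[0.5,[0,0,0.015],[0,0,0]],[0.5,[0,0,0.025],[0,0,0]],[0.5,[0,0,0.025],[0,0,0]]])

```text
time_s: 15.55
tcp_pos: [0.5712, -0.182, 0.0653]
tcp_rot: [[0.709, 0.706, 0.001], [0.706, -0.709, -0.0], [0.001, 0.001, -1.0]]
ft_force: [-5.4, 2.9, 22.7]
gripper_width: 0.543
grasp_force: 30.0
```

Call:
move_arm(targets=[[0.5,[0.006,-0.009,0],[0,0,0]],[0.5,[0.011,-0.017,0],[0,0,0]],[0.5,[0.011,-0.017,0],[0,0,0]]])

```text
time_s: 15.85
tcp_pos: [0.5712, -0.182, 0.0652]
tcp_rot: [[0.709, 0.705, 0.002], [0.705, -0.709, -0.003], [-0.0, 0.003, -1.0]]
ft_force: [-4.8, -0.8, 20.6]
gripper_width: 0.546
grasp_force: 30.0
```

Run:
```python
from d import *
s=state();print(s['tcp_pos'],s['ft_force'],s['torque'],s['joint_vel'])
c=shot('wrist');a=shot('scene')
A=cv2.resize(c['frame'][0:300,130:430],(400,400),interpolation=3);B=cv2.resize(a['frame'][150:250,210:310],(400,400),interpolation=3)
cv2.imwrite('pics/w5.png',cv2.cvtColor(np.hstack([A,B]),4))
```

```text
[ 0.57116701 -0.18199996  0.06522848] [-4.75234728 -0.8274684  20.61723192] [-0.46730801  0.89330498 -0.02194107] [ 0.06596002  0.16466314 -0.06614482 -0.10079252 -0.06174595  0.14348706
  0.00080802]
```

View pics/w5.png

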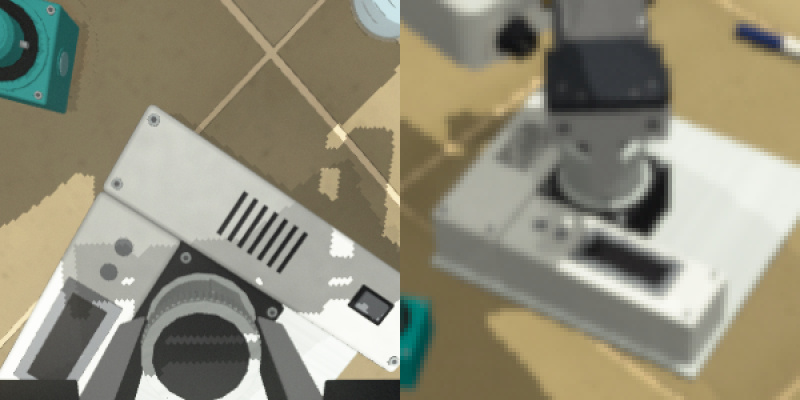

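The block's corner is tight against both housings at (180,243) in the left crop, and the cap is seated low in the fingers. I'll add a slight bias towards the detector housing, then hand in.

Call:
move_arm(targets=[[0.5,[0.006,-0.009,0],[0,0,0]],[0.5,[0.006,-0.009,0],[0,0,0]],[0.5,[0.006,-0.009,0],[0,0,0]],[0.5,[0.006,-0.009,0],[0,0,0]]])

```text
time_s: 16.35
tcp_pos: [0.5712, -0.1819, 0.0653]
tcp_rot: [[0.71, 0.705, 0.003], [0.705, -0.709, -0.004], [-0.0, 0.005, -1.0]]
ft_force: [-4.1, -3.2, 19.1]
gripper_width: 0.546
grasp_force: 30.0
```

Run:
```python
from plant import *
s=state();print(s['tcp_pos'],s['ft_force'],s['grasp_force']);print(hand_in())
```

```text
[ 0.57121243 -0.18193458  0.06525259] [-4.06615804 -3.17725041 19.09279543] 30.00382035970688
the job is handed in; nothing more can be done
None
```

I handed the job in at about 16 s; no verdict came back. The last image shows the block flush in the corner, the cap is held on its stop with about 19 N down and 30 N grip, and the arm never went near the flask, dish or pen.

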